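# Lock the bench vise in its receiver with the quick-release pin

## Robot

A 6-joint arm with a two-finger parallel gripper is mounted at the origin on the work surface. World frame = base frame: x ahead of the robot, y to its left, z up, the work surface at z = 0. Lengths are in mm, angles in rad, forces in N, time in s.
With the tool pointing down it reaches from about 325 to 775 mm from the base axis. Payload 5.5 kg.
Tool frame: the origin (TCP) lies midway between the tips of the shut fingers; the grasp point (between the pads) lies ctrl.hold_point_z behind it (ctrl.hold_point_z is the distance from the TCP to the grasp point, in mm); z points along the fingers, x is the direction in which the jaws open and shut, and the axes are right-handed (so a half turn about z gives the same grasp; the last joint's range is limited). The gripper opens to 88 mm and grips with 3 to 60 N. Pads are 20 mm wide; open, the fingers measure 115 mm over their backs; the gripper's body (75 mm by 178 mm) begins 61 mm behind the grasp point.
Start: joints at [1.227, 0.091, 1.231, -0, 1.82, -0.057], TCP at [169.735, 575.505, 191.131] pointing down, gripper open.
Joint ranges: [-2.87, 2.87], [-0.86, 2.18], [0.17, 2.46], [-1.51, 4.65], [0.06, 2.69], [-2.65, 2.65]. Speed limits (rad/s): [2.57, 2.57, 3.01, 3.14, 3.14, 3.14].

## Interface

Orientations are given as [roll, pitch, yaw] about the fixed x, y, z axes, in that order (R = Rz(yaw) Ry(pitch) Rx(roll)).
In Python, from cell import ctrl, get_image, camera_params, job, recognise gives the robot as it stands. The module is installed in compiled form; this text tells all that it offers.
- The arm moves only by the shell command python3 -m handwheel 'ROWS' [FORCE]. ROWS is JSON, a list that holds one entry, the list of rows, each a list of 5 numbers: the opening, from 0 (shut) to 1 (fully open), then the shift along the tool's x, y, z in mm, then the turn about the tool's z in rad. In form: [[[gripper, x, y, z, twist], ...]]. A call has 1 to 12 rows; each row shifts and turns the commanded pose from where the row before left it, along the tool's axes as they then stand; what a row does not reach is not made up. A row lasts 1/12 s, in which the tool goes at most 41.7 mm and 7.16 degrees, less where a joint would pass 70% of its speed; a pose out of reach is approached as far as the arm can. A call with a gripper value outside its range is refused whole. The fingers move at their own pace and stop on an object; FORCE is the grip in N (left out, the last holds). Time passes only in rows, so rows that do not move let the fingers close. It gives the time, the measured TCP pose, the force and the opening at its end, in the units of the state.
- ctrl.get_obs(): the state, without advancing time (a new reading comes with each control period).
- get_image(name): name is "side" or "top"; returns the picture (480x640x3 uint8, blue, green, red); there is no depth.
- camera_params(name): a dict with "fov_y" (degrees; the focal length in pixels is half the picture's height over the tangent of half this angle, whatever the lens; pixels are square), "cx", "cy" (the principal point, pixels), "world_to_cam" (4x4, takes a point from world to camera coordinates). Camera axes: x right, y down, z forward; pixel columns grow to the right and rows downward; lengths in mm; the calibration is good to about 2 mm. A picture is of the moment at which its call begins. camera_params takes no time and is no camera call.
- job.finish_job(): hands the job in, once; it reports no verdict.
Trained networks look in the newest picture that a camera, given by its name, has taken for a name from the list of things; names that differ only in an ending like _2 or _b are one class to them, and where a whole thing is asked for, a point or a joint stands for the part that bears it (a point fixed in the world has none). Each returns a list of dicts, best first, with "conf" (0 to 1); they miss things now and then, are a little off and sometimes report something else, mostly with a low value. They report only what shows in the picture. A call takes as long as a camera call. They do not tell look-alikes from the thing itself.
- recognise(camera, name): "xyz" ([x, y, z] in mm, in the coordinates of the camera as it stood for that picture, good to about 4 mm: the middle of the surface that is visible of it).
The state is a dict: "time_s": time; "q": joint angles; "qd": joint speeds; "joint_efforts": joint torques, N m; "eef_pos": TCP position; "ee_rot": TCP orientation; "ft_force": force on the tool from outside, world axes, zero at the start; "ft_torque": the same for the moment, N m; "gripper_width": opening from 0.0 (shut) to 1.0 (fully open).
Only numpy, scipy, OpenCV 4.12 (cv2) and the standard library are available. Lean on these libraries where they do the work, as an engineer would, in place of code of your own. Each camera call takes 0.05 s, during which the arm holds its last target. There are 200 camera calls.

## Task

The small vise has been slid into one of the two bench receivers and its holes are lined up: lock it there. Take the quick-release pin, the one with the square grip and spring button, out of the wooden holder by squeezing its button in, keep the button held in while you lower the pin through the vise's receiver until its collar is down on the top plate, and only then let go so that the button springs out. Leave the plain round-knobbed pin in the holder.

Things in the scene. Friction and masses are not known exactly. Their poses are not given: they have to be found in the camera images.
- pin_center (a point): Quick-release pin, upright in a plywood holder 70 mm high: middle of its block grip (46 mm in x, 30 in y, 46 high); z up. +y face (away from the robot): steel button 7 mm proud, so 37 mm over it. Below: 56 mm collar, underside 31 mm below here, resting on the holder; then a 14 mm shank 66 mm long, tip (97 mm below here) tapered over 18 mm to 5 mm. Balls near the tip stick out 12 mm a side. 0.2 kg.
- pin_button (a joint): The pin's button, 24 wide x 26 mm high, centred on the grip's +y face: 0 = out (balls out), 0.007 m = fully in, flush (balls drawn in). Fingers closed along the pin's y, on button and opposite face, hold the pin and press it: 6 N for full travel, grip with 25 N or more. It springs out by itself when let go.
- lock_hole (a point): Centre of the hole in the vise's receiver, at the top plate's upper face, 80 mm over the table; z up, x towards the vise. Fixed grey steel bracket, 100 x 100 mm. Straight hole 32 mm across through top plate, vise tongue and bottom plate (34 mm), then free space to the table. Pin may be turned any way. Vise jaws begin 90 mm from the hole, 125 mm high. The spare receiver is alike, without vise.
- plain_pin_center (a point): Plain pin, to be left alone in the holder's other socket, 100 mm from the quick-release pin: round aluminium knob 38 mm across, no button, top 122 mm above the table. The point is on its axis, 31 mm above its collar's underside. The two pins may stand either way round in the holder (75 x 200 mm).
There are look-alikes about, which are no part of the job. Leave any pink or yellow look-alike of the part that bears pin_center alone.

How it is judged (in metres and radians):
On the way, in this order (a step that is already met when the one before it is completed fails the run):
1. the quick-release pin is lifted clear of the holder with its button squeezed in (height (world z) of pin_center above 0.175 m and value of joint pin_button above 0.0045 m), for 0.1 s.
2. the pin is down through the holes, its collar within 8 mm of the top plate, with the button still held in (horizontal distance between pin_center and lock_hole below 0.015 m and z of pin_center in the frame of lock_hole below 0.039 m and value of joint pin_button above 0.0045 m), for 0.1 s.
At the end, for the whole second after the job is handed in: The quick-release pin is through the vise's receiver, within 15 mm of the hole's axis and 10 degrees of upright, its collar within 5 mm of the top plate, its button sprung out to within 2 mm; the plain pin is within 30 mm of where it stood in the holder (horizontal distance between pin_center and lock_hole below 0.015 m and z of pin_center in the frame of lock_hole below 0.036 m and angle between pin_center's own z axis and vertical below 0.17 rad and value of joint pin_button below 0.002 m and distance of plain_pin_center from where it was at the start of the episode below 0.03 m); the robot touches nothing.
It fails at once if the plain pin is pulled out of the holder or moved by more than 50 mm (distance of plain_pin_center from where it was at the start of the episode above 0.05 m).
It also fails if it takes over 45 s, if anything falls off the work surface, if the arm or the gripper's body presses on something with over 40 N, if the wrist force passes 120 N, or if a joint passes its speed limit or range.

## Working session

There is one attempt and no reset: what is moved stays moved. The work goes in short steps, Python scripts to look and compute and a shell command to move; the robot and the scene stay as the last step left them, time stands still between calls to the robot, and variables do not carry over. Pictures are saved under pics/ and viewed, about 8 in all and at most 12, crops included, and the job is handed in when it is done.

```bash
mkdir -p pics; cat > h.py <<'E'
import numpy as np, cv2
from cell import ctrl, get_image, camera_params, job, recognise
def w(cam,p):
    T=np.array(camera_params(cam)["world_to_cam"]); return (np.linalg.inv(T)@np.r_[p,1])[:3]
def K(cam):
    c=camera_params(cam); f=240/np.tan(np.radians(c["fov_y"])/2); return f,c["cx"],c["cy"]
def proj(cam,p):
    f,cx,cy=K(cam); q=(np.array(camera_params(cam)["world_to_cam"])@np.r_[p,1])[:3]; return q[0]/q[2]*f+cx,q[1]/q[2]*f+cy
def atz(cam,u,v,z):
    f,cx,cy=K(cam); T=np.linalg.inv(np.array(camera_params(cam)["world_to_cam"]))
    d=T[:3,:3]@[(u-cx)/f,(v-cy)/f,1]; o=T[:3,3]; return o+d*(z-o[2])/d[2]
E
python3 - <<'E'
from h import *
np.set_printoptions(precision=1,suppress=True)
for c in("top","side"):
    cv2.imwrite(f"pics/{c}0.png",get_image(c))
    print(c,K(c),w(c,[0,0,0]))
    for n in("pin_center","pin_button","lock_hole","plain_pin_center"):
        for d in recognise(c,n): 
            p=w(c,d["xyz"]);print(n,round(d["conf"],2),p,np.array(proj(c,p)))
o=ctrl.get_obs();print(o,ctrl.hold_point_z)
E
```

```text
top (np.float64(568.4198836104177), 316.1354773001925, 234.13309939045544) [ 328.5 -146.2 1569.8]
pin_center 0.78 [ 361.  -644.2   38.9] [498.  268.8]
pin_center 0.67 [ 660.5 -358.9   38.2] [392.1 158.1]
pin_center 0.63 [ 508.  -326.7  117.8] [383.9 209.8]
pin_center 0.57 [ 242.3 -341.1   36.2] [385.4 312.1]
lock_hole 0.65 [598.  304.2  76.9] [144.2 175.4]
plain_pin_center 0.57 [ 494.9 -229.6  104.9] [345.8 215. ]
side (np.float64(557.3941811718236), 324.8875741313074, 242.16327462365527) [  325.5 -1254.3  1034.5]
pin_center 0.95 [ 647.7 -376.7   38.2] [416.1 316.3]
pin_center 0.91 [ 235.2 -349.    44.2] [242.7 320.2]
pin_center 0.9 [ 511.6 -342.4  107.1] [358.9 290.2]
pin_center 0.65 [ 361.7 -655.1   40.2] [307.6 432.2]
pin_button 0.45 [ 261.6 -329.5   43.2] [253.9 313.5]
plain_pin_center 0.7 [ 495.7 -242.1   94.5] [346.  265.9]
{'time_s': 0.5, 'q': array([ 1.2,  0.1,  1.2, -0. ,  1.8, -0.1]), 'qd': array([ 0., -0., -0.,  0.,  0., -0.]), 'joint_efforts': array([ -0. , -44.6, -40.6,   0.1,   0. ,  -0. ]), 'eef_pos': array([169.7, 575.5, 191.1]), 'ee_rot': array([3.1, 0. , 1.3]), 'ft_force': array([ 0.2, -0.4,  0.8]), 'ft_torque': array([ 0., -0.,  0.]), 'gripper_width': 1.0008491144306555} 18.700000000000003
```

View pics/top0.png

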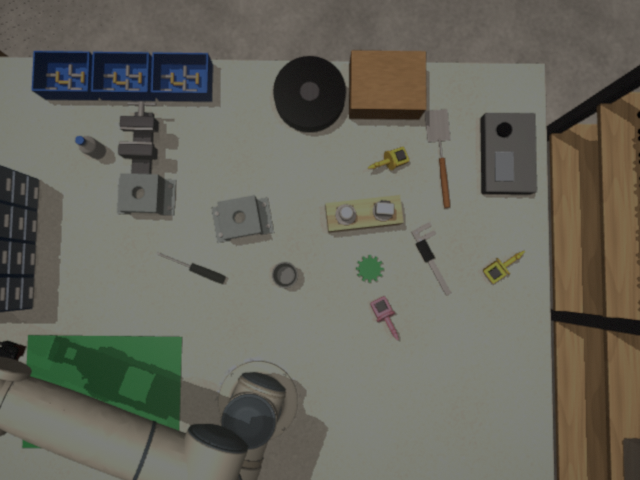

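View pics/side0.png

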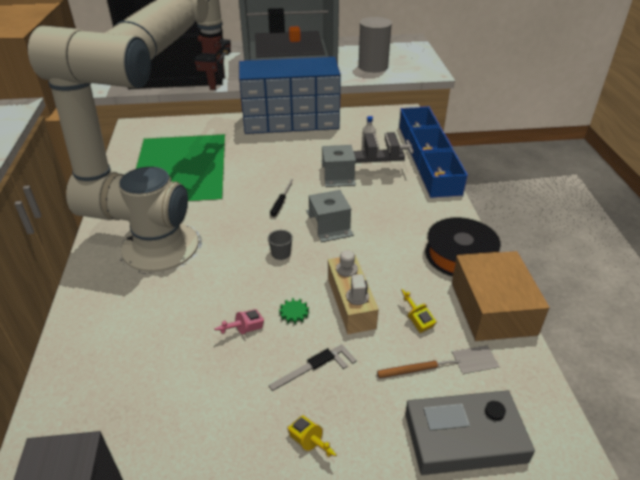

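Top view: quick-release pin (square grip) at (384,209), plain pin at (346,214), vise receiver hole near (141,194), spare at (239,217); the side view agrees. Now zooming for orientation.

```bash
python3 - <<'E'
from h import *
np.set_printoptions(precision=1,suppress=True)
t=cv2.imread("pics/top0.png");s=cv2.imread("pics/side0.png")
f=lambda i,x,y,n,k:cv2.resize(i[y:y+n,x:x+n],None,fx=k,fy=k,interpolation=cv2.INTER_CUBIC)
a=f(t,320,165,90,4.4);a=a[:396,:396]
b=f(t,100,150,90,4.4)[:396,:396]
c=cv2.convertScaleAbs(np.hstack([a,b]),alpha=1.5)
cv2.imwrite("pics/crop.png",c)
print(c.shape)
E
```

```text
(396, 792, 3)
```

View pics/crop.png

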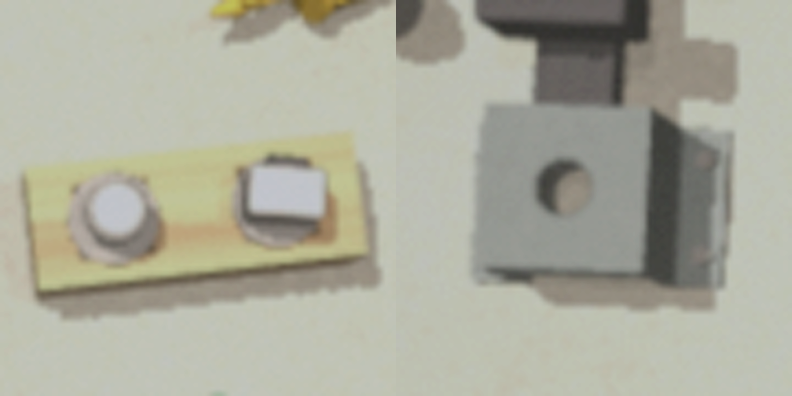

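```bash
python3 - <<'E'
from h import *
np.set_printoptions(precision=1,suppress=True)
t=cv2.imread("pics/top0.png")
def show(x,y,n,k=6): return cv2.resize(t[y:y+n,x:x+n],None,fx=k,fy=k,interpolation=cv2.INTER_CUBIC)
# grip: bright white-ish region
for name,(x,y,n) in dict(grip=(365,192,36),knob=(330,198,34)).items():
    im=show(x,y,n).astype(int); g=im.min(2)
    for th in (135,145,150,155,160):
        m=(g>th).astype(np.uint8)
        cs=cv2.findContours(m,0,2)[0]
        if not cs: continue
        c=max(cs,key=cv2.contourArea); (u,v),sz,a=cv2.minAreaRect(c)
        u,v=(u+.5)/6-.5+x,(v+.5)/6-.5+y
        mm=(1570-123)/568
        print(name,th,atz("top",u,v,124 if name=="grip" else 122),np.array(sz)/6*mm,a)
# hole
im=show(125,178,30); hsv=im.astype(int).max(2)
for p in [(138.4,192.5)]: print("hole",atz("top",*p,80))
print("recv corners")
o=lambda X,Y:(100+(X-396)/4.4,150+Y/4.4)
q=[atz("top",*o(*p),80) for p in [(488,104),(650,110),(644,274),(480,268)]]
print(np.array(q),np.mean(q,0))
E
```

```text
hole [551.6 317.   80. ]
recv corners
[[601.5 365.   80. ]
 [598.9 267.6  80. ]
 [499.6 268.   80. ]
 [502.2 366.1  80. ]] [550.5 316.7  80. ]
```

```bash
python3 - <<'E'
from h import *
np.set_printoptions(precision=1,suppress=True)
t=cv2.imread("pics/top0.png")
for name,(x,y,n) in dict(grip=(365,192,36),knob=(330,198,34)).items():
    im=cv2.resize(t[y:y+n,x:x+n],None,fx=6,fy=6,interpolation=cv2.INTER_CUBIC).astype(int); g=im[...,0]
    print(g.max())
    for th in (115,120,125,130):
        cs=cv2.findContours((g>th).astype(np.uint8),0,2)[0]
        if not cs: continue
        c=max(cs,key=cv2.contourArea); (u,v),sz,a=cv2.minAreaRect(c)
        u,v=(u+.5)/6-.5+x,(v+.5)/6-.5+y
        print(name,th,atz("top",u,v,124 if name=="grip" else 122),np.array(sz)/6*(1570-123)/568,a)
o=lambda X,Y:(320+X/4.4,165+Y/4.4)
print(np.array([atz("top",*o(*p),70) for p in [(25,170),(350,133),(368,255),(40,292)]]))
E
```

```text
136
grip 115 [ 512.5 -328.5  124. ] [41.3 25. ] 3.865461587905884
grip 120 [ 512.5 -328.5  124. ] [40.3 24.2] 3.9182491302490234
grip 125 [ 512.5 -328.2  124. ] [39.1 23.3] 3.814074993133545
grip 130 [ 512.6 -328.1  124. ] [37.7 21.6] 2.7702157497406006
135
knob 115 [ 501.  -229.3  122. ] [28.2 28.2] 45.0
knob 120 [ 501.2 -229.7  122. ] [26.7 27.2] 90.0
knob 125 [ 500.9 -229.3  122. ] [25.6 25.4] 26.56505012512207
knob 130 [ 501.  -229.2  122. ] [23.4 23.5] 26.56505012512207
[[ 528.7 -177.9   70. ]
 [ 553.5 -374.4   70. ]
 [ 479.4 -385.2   70. ]
 [ 454.9 -187.6   70. ]]
```

Pin grip at about (512.5, −328.3), squeeze direction yaw ≈ −0.068; hole ≈ (551, 317). First turn and lift a little.

```bash
python3 -m handwheel '[[[1,0,0,-2,0.1127],[1,0,0,-2,0.1127],[1,0,0,-2,0.1127],[1,0,0,-2,0.1127],[1,0,0,-2,0.1127],[1,0,0,-2,0.1127],[1,0,0,-2,0.1127],[1,0,0,-2,0.1127],[1,0,0,-2,0.1127],[1,0,0,-2,0.1127],[1,0,0,-2,0.1127],[1,0,0,-2,0.1127]]]' 30
python3 -m handwheel '[[[1,16.8,36.6,0,0],[1,16.8,36.6,0,0],[1,16.8,36.6,0,0],[1,16.8,36.6,0,0],[1,16.8,36.6,0,0],[1,16.8,36.6,0,0],[1,16.8,36.6,0,0],[1,16.8,36.6,0,0],[1,16.8,36.6,0,0],[1,16.8,36.6,0,0],[1,16.8,36.6,0,0],[1,16.8,36.6,0,0]]]'
```

```text
time_s: 1.5
eef_pos: [169.7, 575.5, 215.2]
ee_rot: [-3.142, -0.0, -0.074]
ft_force: [-0.2, 0.2, 0.8]
gripper_width: 1.003
time_s: 2.5
eef_pos: [341.0, 121.7, 215.5]
ee_rot: [-3.141, -0.001, -0.068]
ft_force: [1.3, 0.2, -0.1]
gripper_width: 0.999
```

```bash
python3 -m handwheel '[[[1,16.8,36.4,0,0],[1,16.8,36.4,0,0],[1,16.8,36.4,0,0],[1,16.8,36.4,0,0],[1,16.8,36.4,0,0],[1,16.8,36.4,0,0],[1,16.8,36.4,0,0],[1,16.8,36.4,0,0],[1,16.8,36.4,0,0],[1,16.8,36.4,0,0],[1,16.8,36.4,0,0],[1,16.8,36.4,0,0]]]'
python3 -m handwheel '[[[1,0,0,20,0],[1,0,0,20,0],[1,0,0,15,0],[1,0,0,15,0],[1,0,0,0,0],[1,0,0,0,0]]]'
python3 - <<'E'
from h import *
p=ctrl.get_obs()["eef_pos"];print(p)
i=[]
for c,tz in(("top",0),("side",0)):
    im=get_image(c);u,v=map(int,proj(c,[512,-328,110]))
    i.append(cv2.resize(im[v-50:v+50,u-50:u+50],(400,400),interpolation=cv2.INTER_CUBIC))
cv2.imwrite("pics/near.png",cv2.convertScaleAbs(np.hstack(i),alpha=1.4))
E
```

```text
time_s: 3.5
eef_pos: [512.4, -328.1, 215.1]
ee_rot: [3.141, -0.0, -0.069]
ft_force: [0.7, 0.1, 0.4]
gripper_width: 1.0
time_s: 4.0
eef_pos: [511.7, -325.7, 144.4]
ee_rot: [-3.141, 0.002, -0.068]
ft_force: [0.6, -0.5, 0.7]
gripper_width: 0.999
[ 511.68810568 -325.73184913  144.39048579]
```

View pics/near.png

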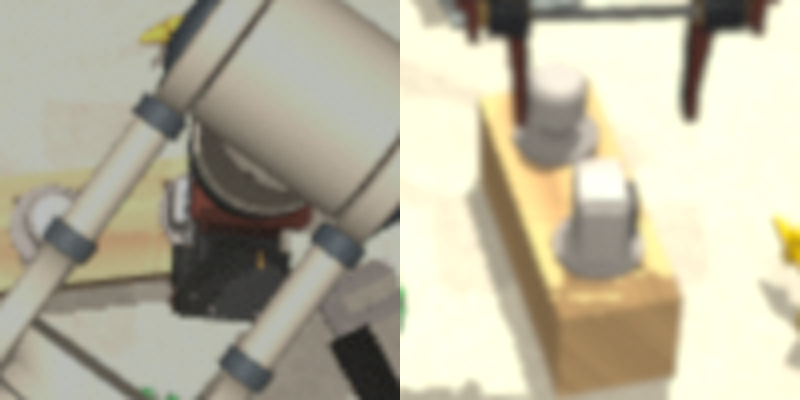

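Side view: fingers straddle the square grip (fingertips at crop x≈520 and 690, grip and button 575–640), plain knob clear. Descend with a 2 mm correction.

```bash
python3 -m handwheel '[[[1,0.6,2.4,10,0],[1,0,0,15,0],[1,0,0,15,0],[1,0,0,12,0],[1,0,0,6,0],[1,0,0,0,0],[1,0,0,0,0]]]'
python3 -m handwheel '[[[0.6,0,0,0,0],[0.4,0,0,0,0],[0.3,0,0,0,0],[0,0,0,0,0],[0,0,0,0,0],[0,0,0,0,0],[0,0,0,0,0],[0,0,0,0,0],[0,0,0,0,0],[0,0,0,0,0],[0,0,0,0,0],[0,0,0,0,0]]]' 35
```

```text
time_s: 4.68
eef_pos: [512.6, -328.5, 87.3]
ee_rot: [3.142, 0.0, -0.068]
ft_force: [0.6, 0.2, 0.9]
gripper_width: 1.001
time_s: 5.68
eef_pos: [512.6, -328.4, 87.1]
ee_rot: [3.142, -0.0, -0.068]
ft_force: [0.6, 0.2, -0.6]
gripper_width: 0.335
```

Width 29.5 mm: the button is fully in. Lift straight up.

```bash
python3 -m handwheel '[[[0,0,0,-6,0],[0,0,0,-10,0],[0,0,0,-12,0],[0,0,0,-12,0],[0,0,0,-12,0],[0,0,0,-12,0],[0,0,0,-12,0],[0,0,0,-15,0],[0,0,0,-15,0],[0,0,0,-14,0],[0,0,0,0,0],[0,0,0,0,0]]]' 35
python3 - <<'E'
from h import *
im=get_image("side");u,v=map(int,proj("side",[512,-328,190]))
cv2.imwrite("pics/lift.png",cv2.convertScaleAbs(cv2.resize(im[v-40:v+110,u-75:u+75],(600,600),interpolation=cv2.INTER_CUBIC),alpha=1.4))
E
```

```text
time_s: 6.68
eef_pos: [513.0, -328.8, 208.6]
ee_rot: [3.14, -0.002, -0.068]
ft_force: [0.5, 0.3, -2.8]
gripper_width: 0.337
```

View pics/lift.png

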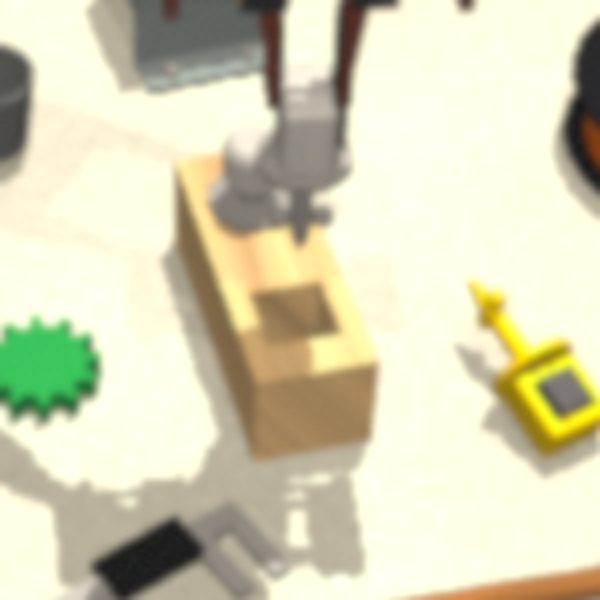

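The pin is up and vertical, but a bump near its tip (325,212) might be a ball still out, or the plain knob behind. I'll raise further and move off for a clear look.

```bash
python3 -m handwheel '[[[0,0,0,-15,0],[0,0,0,-15,0],[0,0,0,-5,0],[0,-0.3,-15,0,0],[0,-0.3,-30,0,0],[0,-0.3,-38,0,0],[0,-0.3,-38,0,0],[0,-0.3,-38,0,0],[0,-0.3,-38,0,0],[0,-0.3,-30,0,0],[0,-0.3,-15,0,0],[0,0,0,0,0]]]' 35
python3 - <<'E'
from h import *
p=ctrl.get_obs()["eef_pos"]
im=get_image("side");u,v=map(int,proj("side",[p[0],p[1],p[2]-40]))
cv2.imwrite("pics/lift2.png",cv2.convertScaleAbs(cv2.resize(im[v-40:v+40,u-40:u+40],(560,560),interpolation=cv2.INTER_CUBIC),alpha=1.4))
E
```

```text
time_s: 7.73
eef_pos: [526.3, -82.6, 241.0]
ee_rot: [-3.14, 0.001, -0.063]
ft_force: [0.3, -1.4, -1.2]
gripper_width: 0.336
```

View pics/lift2.png

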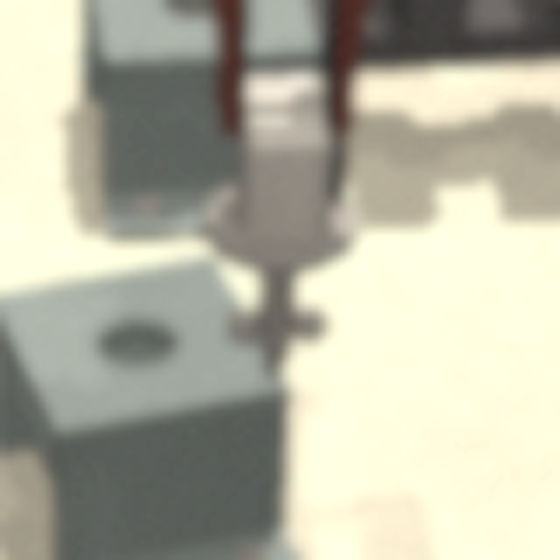

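Clear view: the balls (235,325)/(325,325) are out, the button strip at (335,165) shows proud below the fingertips (row ~135). It seems held too high on the grip; let me quantify by projection.

```bash
python3 - <<'E'
from h import *
p=ctrl.get_obs()["eef_pos"]; print(p)
u,v=map(int,proj("side",[p[0],p[1],p[2]-40]))
for d in range(50,-121,-10):
    a=proj("side",[p[0],p[1],p[2]+d]); print(d,round((a[0]-u+40)*7),round((a[1]-v+40)*7))
E
```

```text
[526.26533616 -84.59823158 240.9646788 ]
50 290 78
40 289 102
30 288 125
20 287 149
10 286 172
0 285 195
-10 284 218
-20 283 241
-30 282 263
-40 282 286
-50 281 308
-60 280 330
-70 279 351
-80 278 373
-90 277 394
-100 276 415
-110 276 436
-120 275 457
```

```bash
python3 - <<'E'
from h import *
u,v=map(int,proj("side",[512,-328,110]))
def q(n,P):
    a=proj("side",P);print(n,round((a[0]-u+50)*4+400),round((a[1]-v+50)*4))
for dz in(0,20,30):
  for s in(-44,44): q(("tip",dz,s),[511.7+s,-325.7-.068*s,144.4+dz])
for y in(-328.3,):
  for dx,dy in((-15,-23),(15,-23),(15,23),(-15,23)): q("griptop",[512.5+dx,y+dy,124])
q("tcp rest",[512.5,-328.3,87])
E
```

```text
('tip', 0, -44) 526 157
('tip', 0, 44) 678 153
('tip', 20, -44) 527 132
('tip', 20, 44) 680 128
('tip', 30, -44) 527 119
('tip', 30, 44) 681 115
griptop 583 213
griptop 635 209
griptop 621 155
griptop 571 158
tcp rest 600 228
```

The pin itself is where expected, but the fingertips show ~28 mm above (or ~20 mm behind) the reported TCP. The start picture, with a different yaw, can tell these apart.

```bash
python3 - <<'E'
from h import *
P=np.array([169.7,575.5,191.1]); s=cv2.imread("pics/side0.png")
ps,yaw=proj("side",P),1.284
x=np.array([np.cos(yaw),np.sin(yaw),0]);y=np.array([np.sin(yaw),-np.cos(yaw),0])
u0,v0=int(ps[0])-25,int(ps[1])-30; k=8
a=cv2.convertScaleAbs(cv2.resize(s[v0:v0+50,u0:u0+50],None,fx=k,fy=k,interpolation=cv2.INTER_CUBIC),alpha=1.6)
def m(P,c):
    q=proj("side",P);cv2.circle(a,(int((q[0]-u0+.5)*k),int((q[1]-v0+.5)*k)),3,c,-1)
for sg in(-50,50):
    m(P+sg*x,(0,255,0)); m(P+sg*x+[0,0,28],(255,0,0)); m(P+sg*x-20*y,(255,0,255))
im=get_image("side");p=ctrl.get_obs()["eef_pos"];u0,v0=[int(t)-22 for t in proj("side",[*p[:2],p[2]])]
yw=ctrl.get_obs()["ee_rot"][2]
b=cv2.convertScaleAbs(cv2.resize(im[v0-5:v0+45,u0-3:u0+47],(400,400),interpolation=cv2.INTER_CUBIC),alpha=1.6)
cv2.imwrite("pics/cmp.png",np.hstack([a,b]));print(p,yw)
E
```

```text
[526.26769657 -85.92445229 241.03151817] -0.06663796458372895
```

View pics/cmp.png

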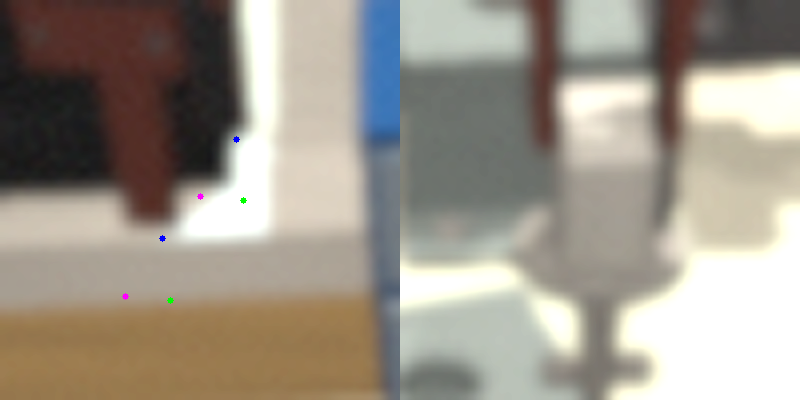

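The near fingertip sits ~30 mm above its projected TCP (green dot), mostly in z. So the real fingertips are ~28 mm short of the reported TCP, and the pads hold the grip above the button. I'll put the pin back along the same path and regrip ~25 mm lower.

```bash
python3 -m handwheel '[[[0,0.3,15,0,0],[0,0.3,30,0,0],[0,0.3,38,0,0],[0,0.3,38,0,0],[0,0.3,38,0,0],[0,0.3,38,0,0],[0,0.3,30,0,0],[0,0.3,15,0,0],[0,0,0,20,0],[0,0,0,15,0],[0,0,0,0,0],[0,0,0,0,0]]]' 35
python3 -m handwheel '[[[0,0,0,0,0],[0,0,0,15,0],[0,0,0,15,0],[0,0,0,8,0],[0,0,0,0,0],[0,0,0,0,0]]]'
python3 - <<'E'
from h import *
im=cv2.imread("pics/lift.png")
u,v=map(int,proj("side",[512,-328,190]))
a=proj("side",[512.5,-328.3,70]);print((a[0]-u+75)*4,(a[1]-v+40)*4)
o=[ctrl.get_obs() for _ in range(3)];print(o[-1]["eef_pos"],o[-1]["ft_force"])
E
```

```text
time_s: 8.83
eef_pos: [511.7, -328.4, 205.6]
ee_rot: [-3.14, 0.003, -0.069]
ft_force: [-0.7, -0.3, -1.9]
gripper_width: 0.33
time_s: 9.33
eef_pos: [512.6, -328.2, 169.7]
ee_rot: [3.141, -0.0, -0.068]
ft_force: [-0.2, -0.4, -2.2]
gripper_width: 0.337
294.8520733988237 312.0346407162381
[ 512.64909695 -328.23589195  169.7417543 ] [-0.19850721 -0.3881924  -2.21580216]
```

The holder slot is exactly where predicted (295,312), so it hasn't moved. Lower on.

```bash
python3 -m handwheel '[[[0,0,0,10,0],[0,0,0,10,0],[0,0,0,10,0],[0,0,0,10,0],[0,0,0,0,0],[0,0,0,0,0]]]'
python3 -m handwheel '[[[0,0,0,10,0],[0,0,0,10,0],[0,0,0,10,0],[0,0,0,7,0],[0,0,0,4,0],[0,0,0,0,0],[0,0,0,0,0]]]'
```

```text
time_s: 9.83
eef_pos: [512.0, -328.1, 127.6]
ee_rot: [-3.14, 0.002, -0.068]
ft_force: [-0.1, 0.5, -2.1]
gripper_width: 0.339
time_s: 10.42
eef_pos: [512.5, -328.4, 87.9]
ee_rot: [-3.142, 0.0, -0.068]
ft_force: [-0.1, -0.3, -2.4]
gripper_width: 0.335
```

```bash
python3 -m handwheel '[[[0,0,0,1,0],[0.8,0,0,0,0],[0.8,0,0,0,0],[0.8,0,0,0,0],[0.8,0,0,0,0],[0.8,0,0,10,0],[0.8,0,0,10,0],[0.8,0,0,4,0],[0.8,0,0,0,0],[0.8,0,0,0,0],[0.8,0,0,0,0]]]'
python3 - <<'E'
from h import *
im=get_image("side");p=ctrl.get_obs()["eef_pos"];u,v=map(int,proj("side",[512.5,-328.3,100]))
cv2.imwrite("pics/re.png",cv2.convertScaleAbs(cv2.resize(im[v-30:v+30,u-30:u+30],(480,480),interpolation=cv2.INTER_CUBIC),alpha=1.5));print(p)
E
```

```text
time_s: 11.33
eef_pos: [512.6, -328.5, 63.2]
ee_rot: [3.142, -0.0, -0.068]
ft_force: [-0.3, 0.2, -0.6]
gripper_width: 0.799
[ 512.7442868  -328.57663626   63.52191959]
```

View pics/re.png

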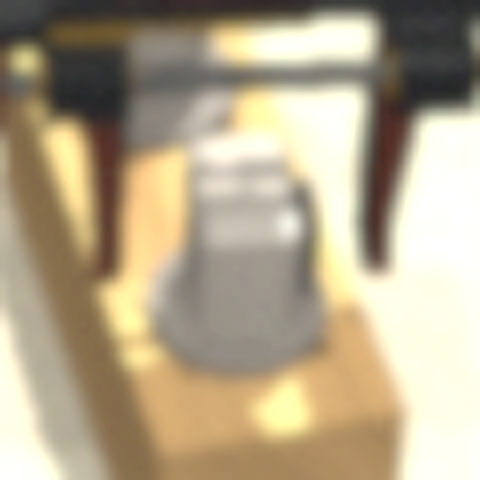

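Fingertips (row ~275) now reach below the button (305, 180–265) and clear the collar; the pin is seated. Squeeze.

```bash
python3 -m handwheel '[[[0.5,0,0,0,0],[0.4,0,0,0,0],[0.3,0,0,0,0],[0,0,0,0,0],[0,0,0,0,0],[0,0,0,0,0],[0,0,0,0,0],[0,0,0,0,0],[0,0,0,0,0],[0,0,0,0,0]]]' 40
python3 -m handwheel '[[[0,0,0,-6,0],[0,0,0,-10,0],[0,0,0,-12,0],[0,0,0,-12,0],[0,0,0,-12,0],[0,0,0,-15,0],[0,0,0,-15,0],[0,0,0,-18,0],[0,0,0,-18,0],[0,0,0,-18,0],[0,0,0,-14,0],[0,0,0,0,0]]]' 40
python3 -m handwheel '[[[0,-0.3,-15,0,0],[0,-0.3,-30,0,0],[0,-0.3,-38,0,0],[0,-0.3,-38,0,0],[0,-0.3,-38,0,0],[0,-0.3,-38,0,0],[0,-0.3,-30,0,0],[0,-0.3,-15,0,0],[0,0,0,0,0]]]' 40
python3 - <<'E'
from h import *
p=ctrl.get_obs()["eef_pos"];print(p)
im=get_image("side");u,v=map(int,proj("side",[p[0],p[1],p[2]-10]))
cv2.imwrite("pics/lift3.png",cv2.convertScaleAbs(cv2.resize(im[v-35:v+35,u-35:u+35],(490,490),interpolation=cv2.INTER_CUBIC),alpha=1.4))
E
```

```text
time_s: 12.22
eef_pos: [512.0, -328.5, 63.5]
ee_rot: [3.141, 0.001, -0.069]
ft_force: [-4.7, 0.0, 4.9]
gripper_width: 0.341
time_s: 13.22
eef_pos: [513.8, -329.1, 218.6]
ee_rot: [3.138, -0.007, -0.068]
ft_force: [-0.0, 0.7, -1.9]
gripper_width: 0.34
time_s: 13.97
eef_pos: [526.3, -82.6, 212.4]
ee_rot: [-3.14, 0.001, -0.063]
ft_force: [-0.9, -0.0, -2.4]
gripper_width: 0.339
[526.2814732  -82.58433656 212.35677044]
```

View pics/lift3.png

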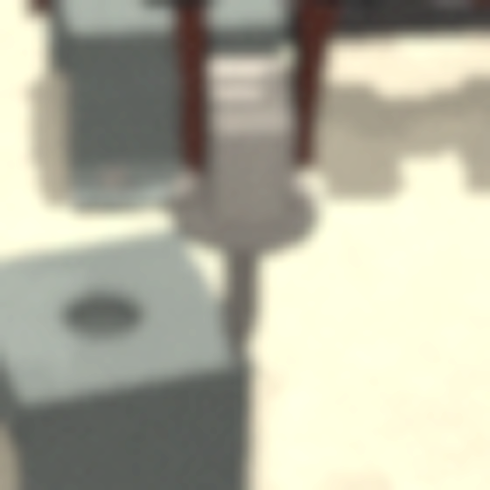

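Now the balls are drawn in (smooth shank at column 240) and the fingers cover the button. On to the vise.

```bash
python3 -m handwheel '[[[0,-0.3,-25,0,0],[0,-0.3,-33,0,0],[0,-0.3,-36,0,0],[0,-0.3,-36,0,0],[0,-0.3,-36,0,0],[0,-0.3,-36,0,0],[0,-0.3,-36,0,0],[0,-0.3,-36,0,0],[0,-0.3,-36,0,0],[0,-0.3,-36,0,0],[0,-0.3,-33,0,0],[0,0,-25.6,0,0]]]' 40
python3 -m handwheel '[[[0,0,0,10,0],[0,0,0,10,0],[0,0,0,8,0],[0,0,0,0,0],[0,0,0,0,0],[0,0,0,0,0],[0,0,0,0,0]]]' 40
python3 - <<'E'
from h import *
o=ctrl.get_obs();print(o["eef_pos"],o["ft_force"])
P=np.array([551,317,80]);i=[]
for c in("side","top"):
    im=get_image(c);u,v=map(int,proj(c,P));u0,v0=u-32,v-(44 if c=="side" else 32)
    a=cv2.convertScaleAbs(cv2.resize(im[v0:v0+64,u0:u0+64],(400,400),interpolation=cv2.INTER_CUBIC),alpha=1.5)
    for Q in([*o["eef_pos"][:2],o["eef_pos"][2]+38-97],[551,317,80]):
        q=proj(c,Q);cv2.circle(a,(int((q[0]-u0+.5)*6.25),int((q[1]-v0+.5)*6.25)),3,(0,0,255),-1)
    i.append(a)
cv2.imwrite("pics/vise.png",np.hstack(i))
E
```

```text
time_s: 15.02
eef_pos: [550.9, 318.7, 211.8]
ee_rot: [3.141, 0.002, -0.068]
ft_force: [-0.6, -0.3, -1.7]
gripper_width: 0.336
time_s: 15.6
eef_pos: [551.5, 316.3, 186.2]
ee_rot: [-3.141, -0.001, -0.07]
ft_force: [-0.1, 0.1, -2.9]
gripper_width: 0.34
[551.48738383 316.31360477 186.16819821] [-0.13816783  0.05400387 -2.938774  ]
```

View pics/vise.png

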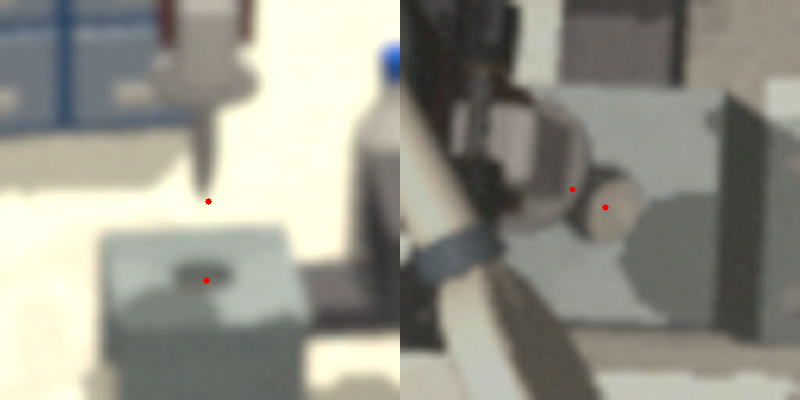

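Both views: tip and hole line up within ~2 mm (side tip (203,197), hole (203,273); top hole (608,203)). Lower.

```bash
python3 -m handwheel '[[[0,0,0,10,0],[0,0,0,12,0],[0,0,0,12,0],[0,0,0,12,0],[0,0,0,10,0],[0,0,0,0,0],[0,0,0,0,0]]]' 40
python3 -m handwheel '[[[0,0,0,10,0],[0,0,0,10,0],[0,0,0,10,0],[0,0,0,10,0],[0,0,0,8,0],[0,0,0,4,0],[0,0,0,0,0],[0,0,0,0,0]]]' 40
```

```text
time_s: 16.28
eef_pos: [550.4, 316.8, 127.6]
ee_rot: [3.14, 0.002, -0.068]
ft_force: [-0.3, 0.5, -2.3]
gripper_width: 0.34
time_s: 16.95
eef_pos: [551.0, 317.0, 76.9]
ee_rot: [3.141, 0.0, -0.068]
ft_force: [0.1, 0.2, -2.9]
gripper_width: 0.337
```

```bash
python3 -m handwheel '[[[0,0,0,2,0],[0,0,0,1,0],[0,0,0,1,0],[0,0,0,0,0],[0,0,0,0,0],[0,0,0,0,0]]]' 40
```

```text
time_s: 17.45
eef_pos: [551.3, 317.2, 73.5]
ee_rot: [-3.141, -0.001, -0.068]
ft_force: [-0.3, 1.0, -2.1]
gripper_width: 0.339
```

```bash
python3 -m handwheel '[[[0,0,0,1,0],[0,0,0,0,0],[0,0,0,0,0]]]' 40; python3 -m handwheel '[[[0,0,0,1,0],[0,0,0,0,0],[0,0,0,0,0]]]' 40
```

```text
time_s: 17.7
eef_pos: [551.3, 317.2, 73.5]
ee_rot: [-3.141, -0.001, -0.068]
ft_force: [-2.5, -1.5, 6.6]
gripper_width: 0.339
time_s: 17.95
eef_pos: [551.3, 317.2, 73.5]
ee_rot: [-3.141, -0.002, -0.068]
ft_force: [-4.2, -2.2, 8.7]
gripper_width: 0.34
```

Contact: the collar is down on the plate (force turned from −2 to +9 N). Release, rise and look.

```bash
python3 -m handwheel '[[[0.5,0,0,0,0],[0.7,0,0,0,0],[0.9,0,0,0,0],[0.9,0,0,0,0],[0.9,0,0,0,0],[0.9,0,0,-10,0],[0.9,0,0,-15,0],[0.9,0,0,-20,0],[0.9,0,0,-30,0],[0.9,0,0,-30,0],[0.9,0,0,-30,0],[0.9,0,0,0,0]]]'
python3 -m handwheel '[[[0.9,0,-30,0,0],[0.9,0,-38,0,0],[0.9,0,-38,0,0],[0.9,0,-30,0,0],[0.9,0,0,0,0],[0.9,0,0,0,0]]]'
python3 - <<'E'
from h import *
i=[];P=[551,317,100]
for c in("side","top"):
    im=get_image(c);u,v=map(int,proj(c,P));u0,v0=u-32,v-32
    a=cv2.convertScaleAbs(cv2.resize(im[v0:v0+64,u0:u0+64],(400,400),interpolation=cv2.INTER_CUBIC),alpha=1.5)
    q=proj(c,[551,317,134]);cv2.circle(a,(int((q[0]-u0+.5)*6.25),int((q[1]-v0+.5)*6.25)),2,(0,0,255),-1)
    i.append(a)
    for n in("pin_center","plain_pin_center"):
        print(c,n,[np.round(w(c,d["xyz"])) for d in recognise(c,n)])
cv2.imwrite("pics/end.png",np.hstack(i));print(ctrl.get_obs()["ft_force"])
E
```

```text
time_s: 18.95
eef_pos: [552.6, 318.0, 214.9]
ee_rot: [-3.136, -0.01, -0.068]
ft_force: [0.7, 0.4, 1.1]
gripper_width: 0.901
time_s: 19.45
eef_pos: [559.6, 454.0, 204.0]
ee_rot: [3.139, 0.002, -0.066]
ft_force: [-0.3, 0.2, -0.4]
gripper_width: 0.901
side pin_center [array([547., 299., 112.]), array([ 647., -375.,   39.]), array([ 360., -656.,   42.]), array([ 235., -348.,   43.])]
side plain_pin_center [array([ 494., -243.,   95.])]
top pin_center [array([ 360., -645.,   39.]), array([ 658., -362.,   38.]), array([ 241., -342.,   36.]), array([551., 306., 120.])]
top plain_pin_center [array([ 494., -228.,  106.]), array([616., 303.,  75.])]
[-0.20057909  0.08239618  0.88296637]
```

View pics/end.png

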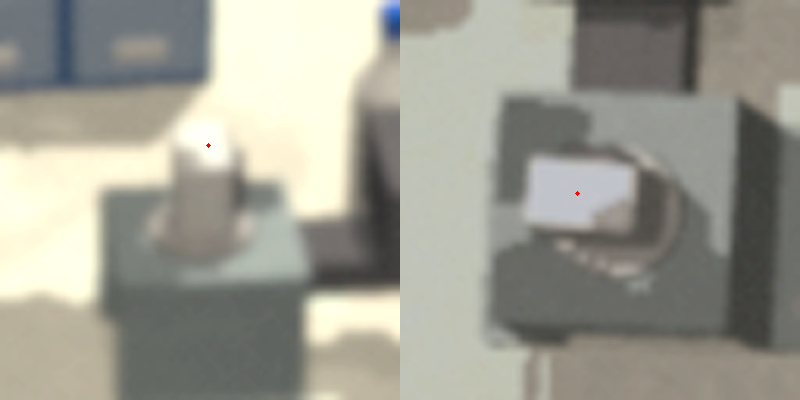

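The pin is seated upright with its collar on the plate. The grip top at (580,193) is within 1 mm of the prediction, and the button strip shows proud at (237,185). The plain pin is unmoved. Handing in.

```bash
python3 -c "
from cell import job
print(job.finish_job())"
```

```text
the job is handed in; nothing more can be done
None
```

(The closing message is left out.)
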